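# File a glaze test tile in the sample board

### The job

File the newly fired test tile (the oblong one lying on the kiln shelf) in the bottom row of the sloping sample board, glazed face out and with its hole end towards the row's open end: feed it into the two rails from that end and slide it along until the row is closed up, with no gaps between it, the loose tile already in the row and the last tile at the closed end. Leave the other things on the table where they are.

Things in the scene. Friction and masses are not known exactly. Their poses are not given: they have to be found in the camera images.
- tile_mid (a point): Centre of the new test tile: a flat fired-clay slab 100 x 64 x 9 mm, 115 g or so, loose on the kiln shelf with its glazed face up. Its x axis runs along the 100 mm length, y along the 64 mm width, z out of the glazed face. An 8 mm hole goes through the bare (unglazed) strip at the -x end, 40 mm from the centre.
- tile_hole (a point): Centre of the hole in the new tile, 40 mm from tile_mid along -x of the tile.
- rack: The fixed sample board: plywood leaning back 25 degrees from level, facing the robot and its right, with three rows of rails; the two upper rows (86 and 172 mm up the slope) are full. In each row a 36 mm wide wooden strip, flush with the tile plane, runs between the rails and 45 mm out past their open end to rest a tile on. Origin: on the table, 100 mm below channel's; y as channel's x, z up.
- channel: Bottom row: two facing C-rails. Origin at the open end, midway between the rails, on the plane the tiles' backs slide on, 100 mm above the table. x runs level into the row, y down the slope, z square out of the board. Rails from x = 0 (open) to 315 mm (closed). Grooves: 67 mm between their bottoms, 11.5 mm high, flared about 3 mm all round over the first 14 mm.
- lips (a point): The point at channel x = 14 mm, on the centre line, level with the outer face of the rails' lips (14.5 mm above the tile plane; 18 mm at the flared mouth). Lips cover 6 mm at each side, leaving 55 mm bare between them, so a tile goes in only from the open end. Axes as channel's.
- home (a point): Where the new tile's centre belongs once the row is closed up: channel x = 65 mm, z = 4.5 mm. The neighbour's centre is then at x = 165 mm, and a tile fixed at the closed end fills x = 215 to 315 mm. Axes as channel's.
- neighbour_mid (a point): Centre of the loose 100 x 64 x 9 mm tile that is already in the bottom row (hole end towards the open end), 6 to 34 mm short of the fixed tile; it slides freely along the row when pushed. Same axes as the new tile, x pointing into the row.
- kiln_shelf: Kiln shelf: a heavy fixed slab 340 x 170 x 15 mm lying flat on the table. Origin: centre of its underside; x along the 340 mm side. The new tile and the square tile lie on it, one towards each end, either way round.
- square_mid (a point): Centre of a bystander: another test tile, 70 x 70 x 9 mm, same clay and glaze, on the kiln shelf; to be left there.
- glaze_jar: Bystander: closed glaze jar, 72 mm across, 95 mm tall, left of the sample board. Origin: centre of its underside.
- bisque_bowl: Bystander: unglazed bowl, 110 mm across, 55 mm tall, left of the sample board's closed end. Origin: centre of its underside.
- brush: Bystander: glaze brush 180 mm long, lying on the table between the robot and the sample board, near the kiln shelf. Its x axis runs along the brush; origin under its middle.
Things that resemble listed ones, but are neither listed nor needed, are in the scene too. What is shaped like the part that bears tile_mid but brown or turquoise is not meant. Leave any pink look-alike of the part that bears neighbour_mid alone.

How it is judged:
By the outcome, as a careful person would: the job done as asked, in the order asked, and still so for the second after the job is handed in, with the robot touching nothing.
It also fails if it takes over 48 s, if anything falls off the work surface, if the arm or the gripper's body presses on something with over 40 N, if the wrist force passes 120 N, or if a joint passes its speed limit or range.

### The arm

A 7-joint arm with a two-finger parallel gripper is mounted at the origin on the work surface. World frame = base frame: x ahead of the robot, y to its left, z up, the work surface at z = 0. Lengths are in mm, angles in rad, forces in N, time in s.
With the tool pointing down it reaches from about 425 to 875 mm from the base axis. Payload 8.4 kg.
Tool frame: the origin (TCP) lies at the very end of the fingers, on their centre line; the grasp point (between the pads) lies grip_depth behind it (grip_depth is the distance from the TCP to the grasp point, in mm); x points along the fingers, z is the direction in which the jaws open and shut, and the axes are right-handed (so a half turn about x gives the same grasp; the last joint's range is limited). The gripper opens to 87 mm and grips with 3 to 60 N. Pads are 19 mm wide; open, the fingers measure 117 mm over their backs; the gripper's body (75 mm by 190 mm) begins 51 mm behind the grasp point.
Start: joints at [1.246, 0.333, 0.04, 1.465, -0.013, 1.343, -0.059], TCP at [145.505, -633.476, 222.546] pointing down, gripper open.
Joint ranges: [-2.58, 2.58], [-0.38, 2.09], [-1.3, 1.39], [0.25, 2.4], [-1.5, 4.64], [0.08, 2.09], [-2.65, 2.65]. Speed limits (rad/s): [2.22, 2.22, 2.79, 2.79, 3.14, 3.14, 3.14].

### API

Orientations are given as a rotation vector (axis times angle).
In Python, from station import * gives the robot as it stands. The module is installed in compiled form; this text tells all that it offers.
- The arm moves only by the shell command python3 -m crank 'ROWS' [FORCE]. ROWS is text: rows parted by semicolons, each of 7 numbers parted by spaces: the shift along the tool's x, y, z in mm, then the turn, a rotation vector about the tool's x, y, z in rad, then the gripper command: -1 is shut, 1 is fully open, values between are in proportion. In form: dx dy dz ax ay az jaw; .... A call has 1 to 20 rows; each row is the pose to reach, as a shift and turn from the pose commanded when the call began, along the tool's axes at that moment; what a row does not reach only later rows make up. A row lasts 1/10 s, in which the tool goes at most 50 mm and 8.59 degrees, less where a joint would pass 70% of its speed; a pose out of reach is approached as far as the arm can. A call with a gripper value outside its range is refused whole. The fingers move at their own pace and stop on an object; FORCE is the grip in N (left out, the last holds). Time passes only in rows, so rows that repeat a pose let the fingers close. It gives the time, the measured TCP pose, the force and the opening at its end, in the units of the state.
- sense(): the state, without advancing time (a new reading comes with each control period).
- read_camera(name): name is "side" or "top" or "wrist"; returns the picture (480x640x3 uint8, red, green, blue); there is no depth.
- camera_info(name): a dict with "mtx" (3x3 intrinsics, pixels), "R" (3x3) and "t" (3): a world point X has camera coordinates R X + t. Camera axes: x right, y down, z forward; pixel columns grow to the right and rows downward; lengths in mm; the calibration is good to about 2 mm. A picture is of the moment at which its call begins: read the wrist's pose just before it. camera_info takes no time and is no camera call; for the wrist camera it gives the pose at the moment of the call.
- finish_job(): hands the job in, once; it reports no verdict.
The state is a dict: "t": time; "qpos": joint angles; "joint_velocities": joint speeds; "tau": joint torques, N m; "ee_pos": TCP position; "tcp_rot": TCP orientation; "force": force on the tool from outside, world axes, zero at the start; "torque": the same for the moment, N m; "grip_width": finger opening in mm.
Only numpy, scipy, OpenCV 4.12 (cv2) and the standard library are available. Lean on these libraries where they do the work, as an engineer would, in place of code of your own. Each camera call takes 0.05 s, during which the arm holds its last target.

## Working session

There is one attempt and no reset: what is moved stays moved. The work goes in short steps, Python scripts to look and compute and a shell command to move; the robot and the scene stay as the last step left them, time stands still between calls to the robot, and variables do not carry over. Pictures are saved under pics/ and viewed, and the job is handed in when it is done.

```bash
ls -la; mkdir -p pics; python3 - <<'E'
from station import *
import cv2
s=sense(); print(s)
for n in ("side","top","wrist"):
    i=camera_info(n); print(n,i)
    im=read_camera(n); cv2.imwrite(f"pics/{n}0.png",im[:,:,::-1])
E
```

```text
total 12
drwxr-xr-x  3 agent agent 4096 Dec  7 13:57 .
drwxr-xr-x 23 root  root  4096 Dec  7 13:57 ..
drwxr-xr-x  2 agent agent 4096 Dec  7 13:57 pics
{'t': 0.0, 'qpos': array([ 1.24581498,  0.33385046,  0.03986725,  1.46628426, -0.01337652,
        1.3433094 , -0.05854134]), 'joint_velocities': array([ 0.00038647,  0.00057572, -0.00129178, -0.00029561,  0.00128688,
       -0.00061003,  0.00158119]), 'tau': array([-1.00074624e-05, -6.56353498e+01,  1.33485328e+00, -4.03790581e+01,
       -5.97855938e-02,  4.49588068e-02,  1.70726762e-04]), 'ee_pos': array([ 145.37332403, -633.04423822,  221.69191209]), 'tcp_rot': array([ 1.04225641,  1.30890846, -1.0407752 ]), 'force': array([-0.25347198,  0.39778051,  0.16398093]), 'torque': array([-0.02671761,  0.01731538,  0.01178769]), 'grip_width': 87.01498979388904}
side {'mtx': array([[608.62425871,   0.        , 318.76109305],
       [  0.        , 608.62425871, 232.57519234],
       [  0.        ,   0.        ,   1.        ]]), 'R': array([[-0.8147954 , -0.57936181, -0.02117447],
       [-0.33874002,  0.50539788, -0.79361715],
       [ 0.470
[... 186 characters left out ...]
063471, 251.75129378],
       [  0.        ,   0.        ,   1.        ]]), 'R': array([[-1.76480835e-03, -9.99997755e-01, -1.17291657e-03],
       [-9.89526692e-01,  1.91562488e-03, -1.44337303e-01],
       [ 1.44339225e-01,  9.05904574e-04, -9.89527851e-01]]), 't': array([ -77.95465503,  453.15926764, 1478.39835528])}
wrist {'mtx': array([[414.82559306,   0.        , 315.96903682],
       [  0.        , 414.82559306, 237.26058023],
       [  0.        ,   0.        ,   1.        ]]), 'R': array([[ 0.22424412, -0.97453183, -0.00151355],
       [-0.93912691, -0.21651161,  0.26676463],
       [-0.26029832, -0.05839899, -0.96376052]]), 't': array([-648.74547957,  -31.97904446,  390.50050632])}
```

View pics/side0.png

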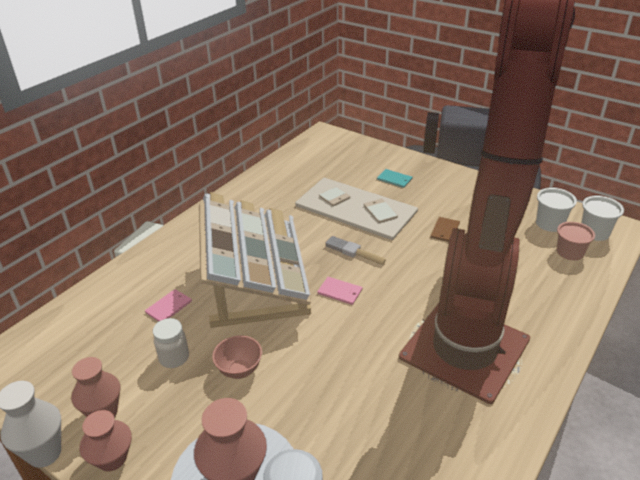

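View pics/top0.png

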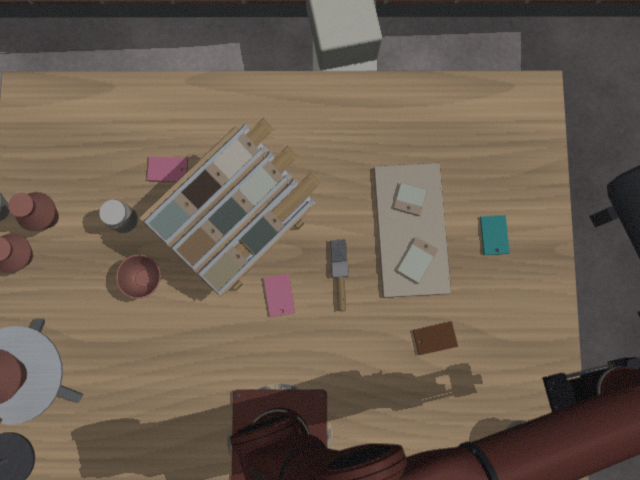

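View pics/wrist0.png

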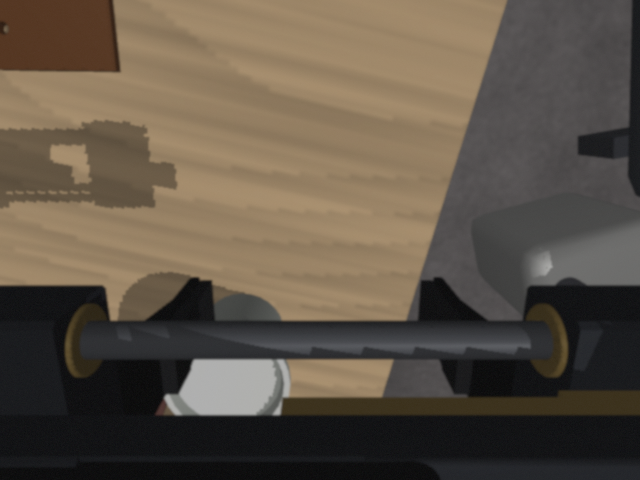

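```bash
python3 - <<'E'
import cv2,numpy as np
a=cv2.imread('pics/top0.png'); s=cv2.imread('pics/side0.png')
cv2.imwrite('pics/top_crop.png',cv2.resize(a[155:305,370:460],None,fx=4,fy=4,interpolation=cv2.INTER_CUBIC))
cv2.imwrite('pics/side_crop.png',cv2.resize(s[170:245,285:430],None,fx=5,fy=5,interpolation=cv2.INTER_CUBIC))
cv2.imwrite('pics/rack_crop.png',cv2.resize(a[110:300,140:330],None,fx=3.1,fy=3.1,interpolation=cv2.INTER_CUBIC))
cv2.imwrite('pics/rack_side.png',cv2.resize(s[180:335,190:320],None,fx=3.8,fy=3.8,interpolation=cv2.INTER_CUBIC))
E
```

```text
(no output)
```

View pics/top_crop.png

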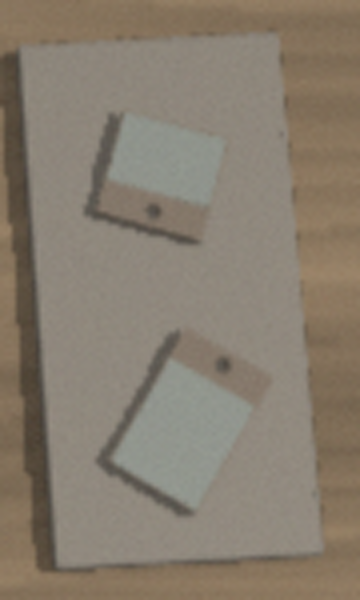

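View pics/side_crop.png

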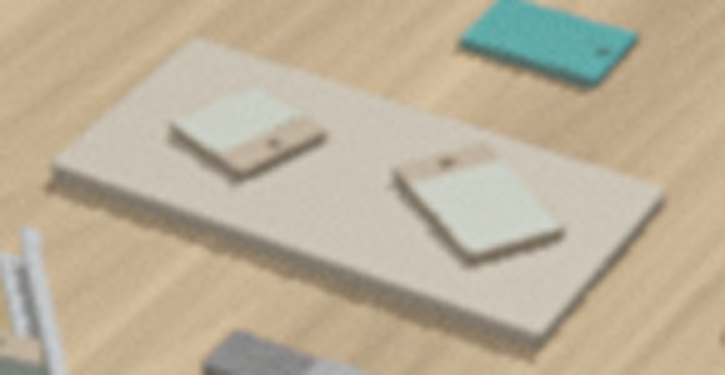

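View pics/rack_crop.png

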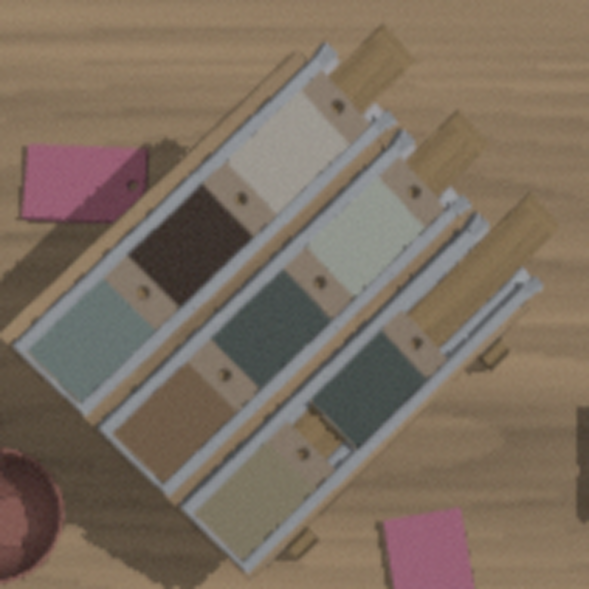

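View pics/rack_side.png

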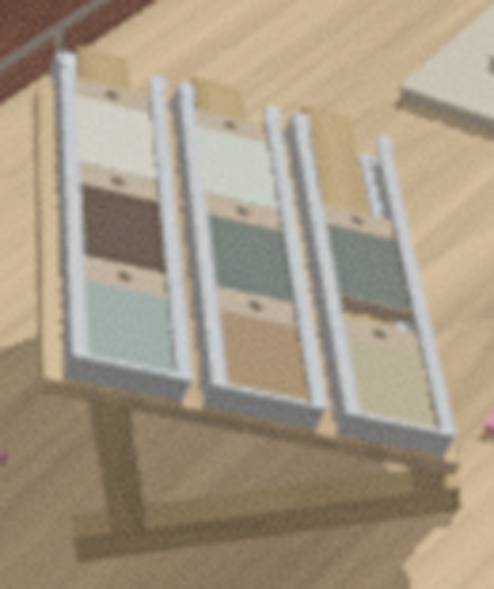

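```bash
cat > h.py <<'E'
import numpy as np, cv2
from scipy.spatial.transform import Rotation as Rn
from scipy.optimize import least_squares
def proj(ci,X):
    c=np.asarray(X)@ci['R'].T+ci['t']; p=c@ci['mtx'].T; return p[:,:2]/p[:,2:]
def tri(cis,uvs):
    A=[];b=[]
    for ci,uv in zip(cis,uvs):
        d=np.linalg.inv(ci['mtx'])@[uv[0],uv[1],1]; d=ci['R'].T@d; d/=np.linalg.norm(d)
        c=-ci['R'].T@ci['t']; P=np.eye(3)-np.outer(d,d); A.append(P); b.append(P@c)
    return np.linalg.lstsq(np.vstack(A),np.hstack(b),rcond=None)[0]
def onplane(ci,uv,n,d0):
    d=ci['R'].T@np.linalg.inv(ci['mtx'])@[uv[0],uv[1],1]; c=-ci['R'].T@ci['t']
    return c+d*(d0-n@c)/(n@d)
def dark(im,uv,r=3):
    g=cv2.cvtColor(im,cv2.COLOR_BGR2GRAY).astype(float); u,v=map(int,np.round(uv))
    w=g[v-r:v+r+1,u-r:u+r+1]; w=np.clip(np.median(w)-8-w,0,None); yy,xx=np.mgrid[v-r:v+r+1,u-r:u+r+1]
    return np.array([(w*xx).sum(),(w*yy).sum()])/w.sum()
def chanR(yaw,tilt=np.radians(25)):
    x=np.array([np.cos(yaw),np.sin(yaw),0]); h=np.array([np.sin(yaw),-np.cos(yaw),0]) # x cross up = right side
    # downslope dir candidates: y with x cross y = z(up)
    h=np.cross([0,0,1.],x); y=h*np.cos(tilt)-np.array([0,0,np.sin(tilt)]); z=np.cross(x,y)
    return np.column_stack([x,y,z])
E
python3 - <<'E'
from station import *
from h import *
import station; print([k for k in dir(station) if k[0]!='_'])
try: print('gd',grip_depth)
except Exception as e: print(e)
top=cv2.imread('pics/top0.png'); side=cv2.imread('pics/side0.png'); T=camera_info('top'); S=camera_info('side')
tc=lambda p:(np.array(p)+.5)/3.1-.5+[140,110]; sc=lambda p:(np.array(p)+.5)/3.8-.5+[190,180]
# order: rows y=-172: x=25,125,225 ; y=-86 ; fixed (225,0); neighbour
tp=[(338,107),(242,198),(145,292),(416,192),(320,282),(225,375),(304,453),(417,343)]
sp=[(112,94),(118,181),(124,276),(230,125),(242,211),(255,306),(378,334),(356,220)]
M=np.array([[x,y,9] for y in(-172,-86) for x in (25,125,225)]+[[225,0,9]],float)
tu=[dark(top,tc(p)) for p in tp]; su=[dark(side,sc(p)) for p in sp]
print(np.round(np.array(tu)-tc(tp),1).tolist(),np.round(np.array(su)-sc(sp),1).tolist())
def f(p):
    R=chanR(p[3],p[4]); X=M@R.T+p[:3]; return np.concatenate([(proj(T,X)-tu[:7]).ravel(),(proj(S,X)-su[:7]).ravel()])
r=least_squares(f,[600,0,100,2.4,.436]); print(r.x,np.degrees(r.x[3:]),np.round(r.fun.reshape(-1,2),1).tolist())
R=chanR(*r.x[3:]); print(R)
n=tri([T,S],[tu[7],su[7]]); print('neigh hole chan',(n-r.x[:3])@R)
t4=lambda p:(np.array(p)+.5)/4-.5+[370,155]; s5=lambda p:(np.array(p)+.5)/5-.5+[285,170]
a=[(180,328),(271,378),(193,515),(107,460),(222,364)]; b=[(400,178),(490,145),(563,232),(472,262),(447,161)]
for i,j in zip(a[:],[b[1-1],b[1],b[2],b[3],b[4]]): print(tri([T,S],[t4(i),s5(j)]),onplane(T,t4(i),np.array([0,0,1.]),24))
E
```

```text
['MotionError', 'camera_info', 'finish_job', 'grip_depth', 'read_camera', 'sense']
gd 18.700000000000003
[[0.0, -0.4], [0.0, 0.0], [0.0, -0.3], [-0.3, -0.2], [0.1, -0.1], [0.3, -0.1], [0.0, 0.1], [0.0, -0.2]] [[-0.1, 0.1], [-0.7, 1.1], [0.6, -1.4], [-0.1, -0.0], [-0.9, 1.2], [0.5, -0.9], [0.3, -0.2], [-0.8, 2.3]]
[ 5.94759670e+02 -5.77538166e+01  1.00297850e+02  2.36094410e+00
  4.43303699e-01] [135.27213255  25.39943101] [[0.2, 0.1], [0.1, 0.2], [-0.1, 0.5], [0.0, -0.2], [0.4, 0.2], [0.1, 0.1], [0.2, 0.1], [-0.3, -0.0], [0.4, -1.3], [-0.6, 1.3], [-0.4, 0.0], [0.5, -1.3], [-0.7, 0.8], [-0.1, 0.2]]
[[-0.71045727 -0.63571648 -0.30185264]
 [ 0.70374034 -0.64178416 -0.30473371]
 [ 0.         -0.42892616  0.90333955]]
neigh hole chan [102.7102508    1.63205193   1.43862976]
[ 489.89284294 -339.67834981   19.04963776] [ 492.41352175 -337.09509646   24.        ]
[ 458.00508746 -394.76775905   23.92347836] [ 460.37628914 -393.53436787   24.        ]
[ 373.95391554 -342.36001887   22.91140466] [ 373.97494368 -342.10822142   24.        ]
[ 407.48354507 -290.76448588   18.97741443] [ 408.63108855 -289.17439327   24.        ]
[ 467.95956159 -363.08031393   26.20408247] [ 469.35576406 -362.95032372   24.        ]
```

```bash
cat >> h.py <<'E'
def toolR(zout,jaw):  # tool x = -zout, tool z = jaw
    x=-zout/np.linalg.norm(zout); z=jaw-x*(x@jaw); z/=np.linalg.norm(z); return np.column_stack([x,np.cross(z,x),z])
def rel(p0,R0,p1,R1):
    return np.round(R0.T@(np.asarray(p1)-p0),1), np.round(Rn.from_matrix(R0.T@R1).as_rotvec(),4)
E
python3 - <<'E'
from station import *
from h import *
s=sense(); R0=Rn.from_rotvec(s['tcp_rot']).as_matrix(); print(R0)
w=camera_info('wrist'); c=-w['R'].T@w['t']; print('cam in tool',R0.T@(c-s['ee_pos'])); print('cam axes in tool (cols x,y,z)',R0.T@w['R'].T)
ya=np.radians(149.2)
for sg in(1,-1):
    tx=np.array([np.cos(ya),np.sin(ya),0]);ty=np.cross([0,0,1],tx)
    print(sg,rel(s['ee_pos'],R0,[467,-362,150],toolR(np.array([0,0,1.]),sg*ty)))
    C=chanR(np.radians(135.27)); print('ins',rel(s['ee_pos'],R0,[600,-60,200],toolR(C[:,2],sg*C[:,1])))
E
```

```text
[[-3.34486743e-04  9.74624329e-01  2.23846609e-01]
 [ 1.17695116e-03  2.23846851e-01 -9.74623621e-01]
 [-9.99999251e-01 -6.25421532e-05 -1.22195904e-03]]
cam in tool [-162.13974613   73.61247122   -0.51881318]
cam axes in tool (cols x,y,z) [[ 8.11553878e-05 -2.66690115e-01  9.63782328e-01]
 [ 4.05740055e-04 -9.63782243e-01 -2.66690126e-01]
 [ 9.99999914e-01  4.12688435e-04  2.99907403e-05]]
1 (array([  72.1,  374.1, -192.2]), array([ 7.633e-01, -1.100e-03,  5.000e-04]))
ins (array([  22.4,  571.4, -456.8]), array([0.9897, 0.3976, 0.2201]))
-1 (array([  72.1,  374.1, -192.2]), array([-2.3783e+00, -7.0000e-04, -1.4000e-03]))
ins (array([  22.4,  571.4, -456.8]), array([-2.0954, -0.2565,  0.4632]))
```

```bash
cat > cmd.py <<'E'
import json,os
from h import *
F='cmd.json'
def get():
    if not os.path.exists(F):
        from station import sense
        return np.array([145.505,-633.476,222.546]), Rn.from_rotvec([1.04225641,1.30890846,-1.0407752]).as_matrix()
    d=json.load(open(F)); return np.array(d['p']),np.array(d['R'])
def app(d,rv):  # call after a move: update commanded pose by typed row
    p,R=get(); p=p+R@np.array(d,float); R=R@Rn.from_rotvec(rv).as_matrix(); json.dump({'p':p.tolist(),'R':R.tolist()},open(F,'w')); return p,R
E
python3 - <<'E'
from cmd import *
ya=np.radians(149.2); tx=np.array([np.cos(ya),np.sin(ya),0]);ty=np.cross([0,0,1],tx)
p,R=get(); print(rel(p,R,[510,-387,200],toolR(np.array([0,0,1.]),-ty)),rel(p,R,[510,-387,110],toolR(np.array([0,0,1.]),-ty)))
E
```

```text
(array([  22.7,  410.4, -158.6]), array([-2.3783e+00, -9.0000e-04, -1.8000e-03])) (array([ 112.7,  410.4, -158.5]), array([-2.3783e+00, -9.0000e-04, -1.8000e-03]))
```

```bash
mv cmd.py track.py; python3 -m crank '0 150 -60 -0.5 0 0 1; 20 300 -110 -1.2 0 0 1; 22 410 -158 -2.378 0 0 1; 22 410 -158 -2.378 0 0 1; 22 410 -158 -2.378 0 0 1; 60 410 -158 -2.378 0 0 1; 112 410 -158 -2.378 0 0 1; 112 410 -158 -2.378 0 0 1; 112 410 -158 -2.378 0 0 1; 112 410 -158 -2.378 0 0 1; 112 410 -158 -2.378 0 0 1; 112 410 -158 -2.378 0 0 1; 112 410 -158 -2.378 0 0 1; 112 410 -158 -2.378 0 0 1; 112 410 -158 -2.378 0 0 1; 112 410 -158 -2.378 0 0 1; 112 410 -158 -2.378 0 0 1; 112 410 -158 -2.378 0 0 1; 112 410 -158 -2.378 0 0 1; 112 410 -158 -2.378 0 0 1' 40
python3 - <<'E'
from track import *
print(app([112,410,-158],[-2.378,0,0]))
from station import *
s=sense(); print(s['qpos'],s['ee_pos'],Rn.from_rotvec(s['tcp_rot']).as_matrix())
import pickle
ci=camera_info('wrist'); im=read_camera('wrist'); cv2.imwrite('pics/w1.png',im[:,:,::-1]); pickle.dump(ci,open('w1.pkl','wb'))
E
```

```text
t: 2.15
ee_pos: [509.7, -387.7, 110.6]
tcp_rot: [-0.803, 1.417, 0.803]
force: [0.6, -0.3, 0.3]
grip_width: 86.9
(array([ 509.68608258, -387.54821782,  110.74409911]), array([[-4.77014814e-04, -8.58807435e-01,  5.12298313e-01],
       [ 1.51247444e-03,  5.12297166e-01,  8.58806920e-01],
       [-9.99998742e-01,  1.18450173e-03,  1.05455096e-03]]))
[ 0.98586893  0.44512092 -0.52578552  1.59864039  0.23777416  1.16216043
  1.43855503] [ 509.74085824 -387.66922274  110.55295669] [[-5.38515157e-05 -8.57890275e-01  5.13832923e-01]
 [-2.66031109e-05  5.13832925e-01  8.57890275e-01]
 [-9.99999998e-01  3.25291373e-05 -5.04932320e-05]]
```

View pics/w1.png

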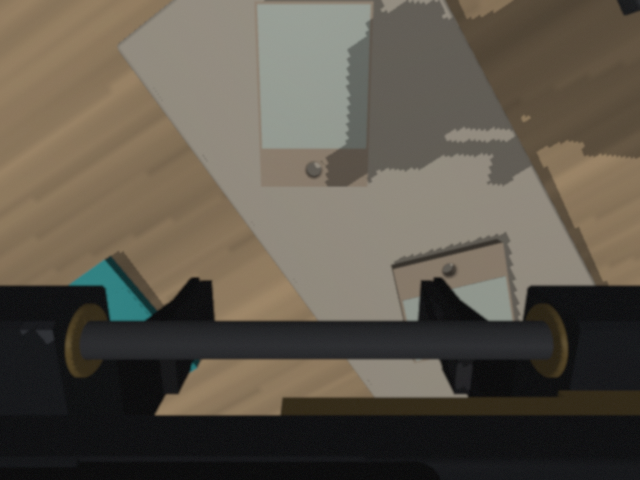

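```bash
python3 -m crank '0 40 -25 0 0 0 1; 0 40 -25 0 0 0 1; 0 40 -25 0 0 0 1; 0 40 -25 0 0 0 1'
python3 - <<'E'
from track import *
print(app([0,40,-25],[0,0,0])[0])
from station import *
s=sense(); print(s['ee_pos'])
import pickle
ci=camera_info('wrist'); im=read_camera('wrist'); cv2.imwrite('pics/w2.png',im[:,:,::-1]); pickle.dump(ci,open('w2.pkl','wb'))
for n in (1,2):
    a=cv2.imread(f'pics/w{n}.png'); cv2.imwrite(f'pics/w{n}c.png',cv2.resize(a[0:290,180:460],None,fx=2,fy=2,interpolation=cv2.INTER_CUBIC))
E
```

```text
t: 2.6
ee_pos: [463.5, -388.7, 111.0]
tcp_rot: [-0.805, 1.416, 0.804]
force: [0.6, 0.7, -0.1]
grip_width: 87.3
[ 462.52632734 -388.52650421  110.76511541]
[ 463.45159533 -388.65749325  111.02625145]
```

View pics/w1c.png

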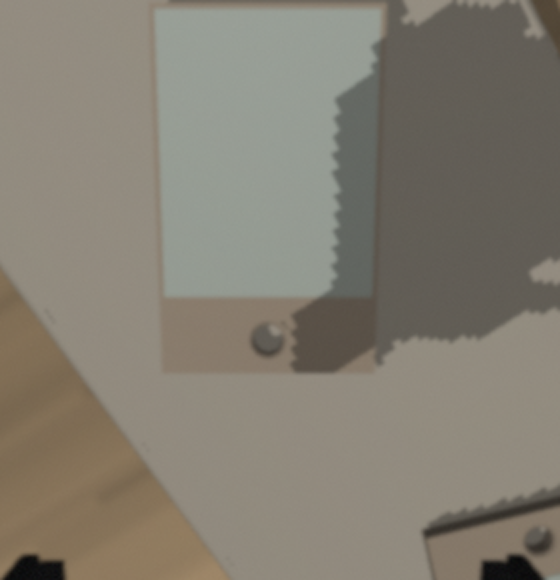

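View pics/w2c.png

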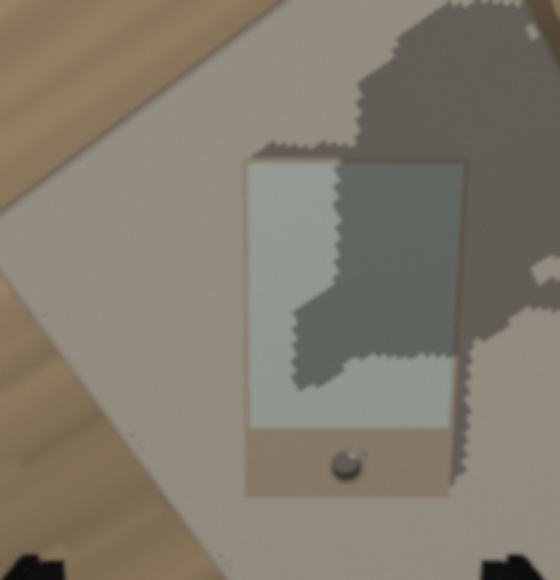

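```bash
python3 - <<'E'
from track import *
import pickle
W=[pickle.load(open(f'w{n}.pkl','rb')) for n in(1,2)]
M=np.array([[50,32,4.5],[50,-32,4.5],[-50,32,4.5],[-50,-32,4.5],[-40,0,4.5]])
# image up = tile +x, image right = tool z = -tile y
a=np.array([(153,5),(385,4),(163,372),(376,371),(267,339)]);b=np.array([(247,159),(467,160),(246,496),(450,496),(346,464)])
uv=[(q+.5)/2-.5+[180,0] for q in(a,b)]
for i in range(5): print(tri(W,[uv[0][i],uv[1][i]]).round(1))
def f(p):
    X=Rn.from_rotvec(p[3:]).apply(M)+p[:3]; return np.concatenate([(proj(c,X)-u).ravel() for c,u in zip(W,uv)])
r=least_squares(f,[433,-341,19,0,0,2.6]); print(r.x.round(2),r.fun.round(1).reshape(2,5,2).tolist())
def g(p):
    X=Rn.from_rotvec([0,0,p[3]]).apply(M)+p[:3]; return np.concatenate([(proj(c,X)-u).ravel() for c,u in zip(W,uv)])
r=least_squares(g,[433,-341,19,2.6]); x=r.x;print(x.round(2),np.degrees(x[3]),r.fun.round(1).tolist())
tx=np.array([np.cos(x[3]),np.sin(x[3]),0]);ty=np.cross([0,0,1],tx); G=x[:3]-38*tx; G[2]=17
p,R=get(); RT=toolR(np.array([0,0,1.]),-ty)
for z in(60,17): G[2]=z; print(G,rel(p,R,G,RT))
E
```

```text
[ 377.5 -344.9   23.2]
[ 409.6 -291.6   24. ]
[ 462.3 -396.6   24.1]
[ 494.7 -341.6   25.1]
[ 470.2 -364.8   21. ]
[ 4.3598e+02 -3.4358e+02  1.7110e+01 -6.0000e-02  0.0000e+00  2.6000e+00] [[[-0.2, 0.4], [0.6, 0.8], [-0.2, -0.3], [-0.4, 0.6], [0.9, -0.4]], [[-1.4, -0.5], [0.2, -0.7], [-0.3, -0.4], [-0.4, 0.2], [1.0, 0.3]]]
[ 436.17 -343.7    16.95    2.6 ] 149.05771553442193 [-0.9, 0.0, 1.0, 0.6, 0.4, 0.0, -0.7, 0.6, 1.1, -0.0, -1.6, -0.2, 0.8, -0.4, 0.0, -0.6, -1.1, -0.4, 0.9, 0.3]
[ 468.75829944 -363.23603946   60.        ] (array([50.8,  7.5, 24.9]), array([ 0.0022,  0.0011, -0.0012]))
[ 468.75829944 -363.23603946   17.        ] (array([93.8,  7.5, 24.8]), array([ 0.0022,  0.0011, -0.0012]))
```

```bash
python3 -m crank '50 7.5 24.9 0 0 0 1; 50 7.5 24.9 0 0 0 1; 85 7.5 24.9 0 0 0 1; 93 7.5 24.9 0 0 0 1; 93 7.5 24.9 0 0 0 1; 93 7.5 24.9 0 0 0 1'
python3 - <<'E'
from track import *
print(app([93,7.5,24.9],[0,0,0])[0])
from station import *
s=sense(); print(s['ee_pos'],s['force'])
im=read_camera('wrist'); cv2.imwrite('pics/w3.png',im[:,:,::-1])
E
```

```text
t: 3.25
ee_pos: [469.5, -363.9, 18.5]
tcp_rot: [-0.805, 1.416, 0.804]
force: [-0.0, -0.1, -0.2]
grip_width: 87.3
[ 468.79713719 -363.15932302   17.80037445]
[ 469.49453871 -363.89876848   18.46631456] [-0.00889316 -0.05016843 -0.16449988]
```

View pics/w3.png

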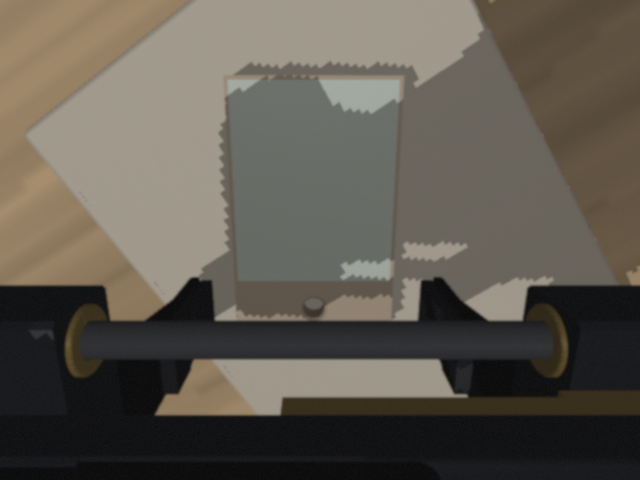

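```bash
python3 -m crank '1 0 0 0 0 0 1; 1 0 0 0 0 0 1; 1 0 0 0 0 0 -1; 1 0 0 0 0 0 -1; 1 0 0 0 0 0 -1; 1 0 0 0 0 0 -1; 1 0 0 0 0 0 -1; 1 0 0 0 0 0 -1; 1 0 0 0 0 0 -1; 1 0 0 0 0 0 -1' 40
python3 - <<'E'
from track import *
print(app([1,0,0],[0,0,0])[0])
from station import *
s=sense(); print(s['ee_pos'],s['force'],s['grip_width'])
E
```

```text
t: 4.3
ee_pos: [468.8, -363.5, 16.6]
tcp_rot: [-0.805, 1.417, 0.805]
force: [-0.9, -1.1, 0.9]
grip_width: 63.3
[ 468.79666018 -363.15781055   16.8003757 ]
[ 468.82465336 -363.49906379   16.57406388] [-0.86013471 -1.08472012  0.89888339] 63.2519149685152
```

```bash
python3 - <<'E'
from station import *
from track import *
top=cv2.imread('pics/top0.png'); T=camera_info('top'); S=camera_info('side')
tc=lambda p:(np.array(p)+.5)/3.1-.5+[140,110]; sc=lambda p:(np.array(p)+.5)/3.8-.5+[190,180]
tp=[(338,107),(242,198),(145,292),(416,192),(320,282),(225,375),(304,453)]
sp=[(112,94),(118,181),(124,276),(230,125),(242,211),(255,306),(378,334)]
M=np.array([[x,y,9] for y in(-172,-86) for x in (25,125,225)]+[[225,0,9]],float)
tu=[dark(top,tc(p)) for p in tp]; su=[sc(p) for p in sp]
def f(p,tilt=np.radians(25)):
    R=chanR(p[3],tilt); X=M@R.T+p[:3]; return np.concatenate([(proj(T,X)-tu).ravel(),(proj(S,X)-su).ravel()])
r=least_squares(f,[600,0,100,2.4]); print(r.x,np.degrees(r.x[3]),np.abs(r.fun).max())
json.dump({'o':r.x[:3].tolist(),'yaw':r.x[3]},open('chan.json','w'))
C=chanR(r.x[3]); O=r.x[:3]
p,R=get(); RI=toolR(C[:,2],-C[:,1]); 
p1=p-R[:,0]*100
for cx,cz in((-138,40),(-118,12)):
    t=O+C@[cx,0,cz]; print(t,rel(p,R,t,RI))
E
```

```text
[593.64347473 -58.17390958 100.95091832   2.35624308] 135.00278378587436 0.36617306990186194
[ 679.27608274 -167.70393449  137.20322981] (array([-120.2,  -80.5,  275.8]), array([ 0.2433, -0.4332, -0.0553]))
[ 673.50026815 -145.19466478  111.82661177] (array([-94.8, -64. , 292.2]), array([ 0.2433, -0.4332, -0.0553]))
```

```bash
python3 -m crank '-30 0 0 0 0 0 -1; -80 -5 20 0 0 0 -1; -120 -20 60 0.06 -0.1 -0.014 -1; -130 -40 110 0.12 -0.2 -0.028 -1; -130 -60 160 0.2 -0.33 -0.04 -1; -125 -75 210 0.243 -0.433 -0.055 -1; -120 -80 255 0.2433 -0.4332 -0.0553 -1; -120 -80.5 276 0.2433 -0.4332 -0.0553 -1; -120 -80.5 276 0.2433 -0.4332 -0.0553 -1; -120 -80.5 276 0.2433 -0.4332 -0.0553 -1; -120 -80.5 276 0.2433 -0.4332 -0.0553 -1'
python3 - <<'E'
from track import *
p,R=app([-120,-80.5,276],[.2433,-.4332,-.0553])
from station import *
import pickle
s=sense(); print(p,s['ee_pos'],s['force'],s['qpos'],s['grip_width']); Rm=Rn.from_rotvec(s['tcp_rot']).as_matrix(); print(np.degrees(Rn.from_matrix(R.T@Rm).as_rotvec()))
ci=camera_info('wrist'); im=read_camera('wrist'); cv2.imwrite('pics/w4.png',im[:,:,::-1]); pickle.dump(ci,open('w4.pkl','wb'))
E
```

```text
t: 5.4
ee_pos: [678.8, -169.1, 136.1]
tcp_rot: [-0.446, 1.074, 0.696]
force: [-0.4, -1.0, -0.8]
grip_width: 63.5
[ 679.38223486 -167.54851928  136.99592847] [ 678.81071222 -169.07516002  136.1282508 ] [-0.40335974 -1.03571844 -0.79166329] [ 0.89255858  0.46819299 -0.65667711  1.62191118 -0.13103642  0.93861456
  1.17032339] 63.522033406678865
[ 0.03058263  0.10064738 -0.09930889]
```

View pics/w4.png

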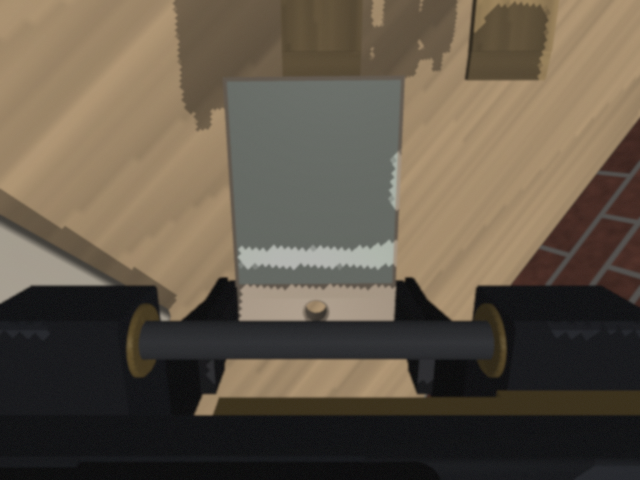

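```bash
python3 - <<'E'
from track import *
d=json.load(open('chan.json')); O=np.array(d['o']); C=chanR(d['yaw']); p,R=get(); RI=toolR(C[:,2],-C[:,1])
print((p-O)@C, rel(p,R,O+C@[-100,0,20],RI))
E
python3 -m crank '20 38 0 0 0 0 -1; 20 38 0 0 0 0 -1; 20 38 0 0 0 0 -1; 20 38 0 0 0 0 -1; 20 38 0 0 0 0 -1'
python3 - <<'E'
from track import *
p,R=app([20,38,0],[0,0,0])
from station import *
import pickle
s=sense(); print(p,s['ee_pos'],s['force'],s['grip_width'])
ci=camera_info('wrist'); im=read_camera('wrist'); cv2.imwrite('pics/w5.png',im[:,:,::-1]); pickle.dump(ci,open('w5.pkl','wb'))
E
```

```text
[-1.37965175e+02 -8.00193005e-02  3.97339547e+01] (array([19.7, 38. , -0.1]), array([-0.,  0.,  0.]))
t: 5.95
ee_pos: [659.1, -136.5, 119.0]
tcp_rot: [-0.446, 1.073, 0.694]
force: [0.6, -0.0, -1.8]
grip_width: 63.1
[ 658.48933913 -134.70155402  118.86960007] [ 659.13870692 -136.46764091  119.02362184] [ 0.63786973 -0.02911518 -1.80350327] 63.05653630095415
```

View pics/w5.png

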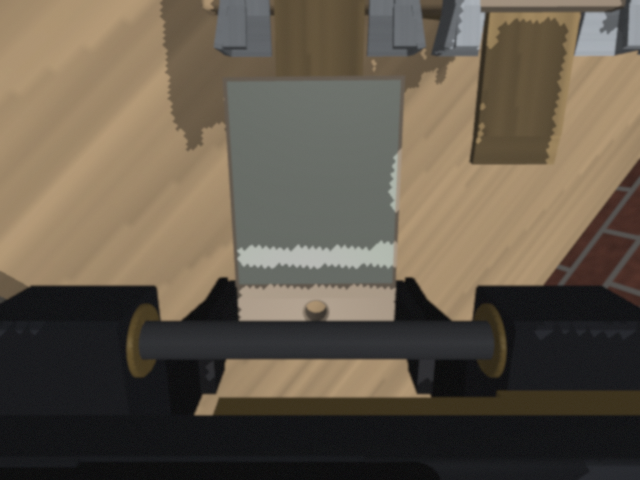

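```bash
python3 - <<'E'
import cv2
a=cv2.imread('pics/w5.png'); cv2.imwrite('pics/w5c.png',cv2.resize(a[0:130,200:440],None,fx=3.3,fy=3.3,interpolation=cv2.INTER_CUBIC))
E
```

```text
(no output)
```

View pics/w5c.png

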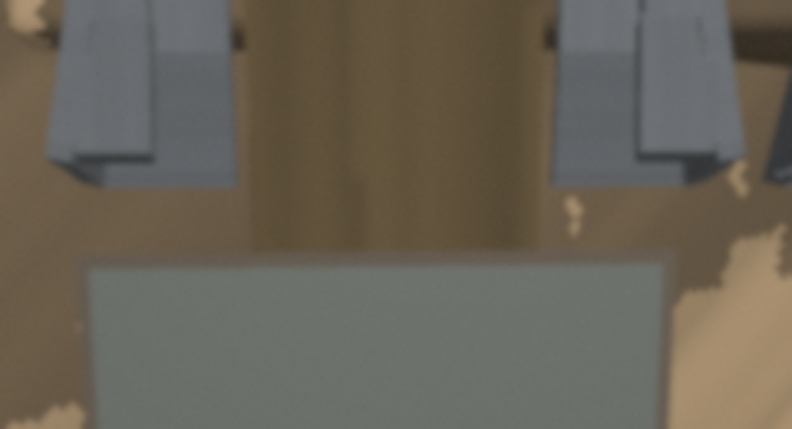

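```bash
python3 - <<'E'
from track import *
import pickle
d=json.load(open('chan.json')); O=np.array(d['o']); C=chanR(d['yaw']); p,R=get()
W=pickle.load(open('w5.pkl','rb'))
c=-W['R'].T@W['t']; print('cam in chan',(c-O)@C,'in cmd tool',R.T@(c-p), 'axes',(R.T@W['R'].T).round(4).tolist())
cr=lambda q:(np.array(q,float)+.5)/3.3-.5+[200,0]
for P in([0,0,18],[0,0,0],[0,27.5,18],[0,-27.5,18],[-45,0,0]): print(P,proj(W,[O+C@P])[0].round(1))
print('obs lips mid',cr([396,155]),'bottom mid',cr([394.5,186]),'tile front mid',cr([376.5,255]))
pm=(c-R@[-162.1,73.6,-.5])
for b in (0,.8,1.7,2.5):
  for P in([88,0],[88,32],[88,-32]): print(b,P,proj(W,[p+R@[b-9,P[0],P[1]]])[0].round(1))
print('obs tile corners',cr([80,255]),cr([673,255]))
for P in ([-9,28.5,0],):pass
# backproject to planes
for z in (18,14.5): print('lip edges on z=',z,[((onplane(W,cr(q),C[:,2],C[:,2]@O+z)-O)@C).round(2) for q in((155,155),(637,155),(48,155),(745,155))])
print('bottom edges z=-1.5?', [((onplane(W,cr(q),C[:,2],C[:,2]@O+z)-O)@C).round(2) for z in (0,-3) for q in((236,186),(553,186))])
for z in (26,27,28,29): print('tile z',z,[((onplane(W,cr(q),C[:,2],C[:,2]@O+z)-O)@C).round(2) for q in((80,255),(673,255))])
E
```

```text
cam in chan [-2.78717777e+01 -1.27927410e-01  1.81824871e+02] in cmd tool [-1.62094166e+02  7.20892035e+01  4.53000936e-02] axes [[-0.0003, -0.2706, 0.9627], [-0.0001, -0.9627, -0.2706], [1.0, -0.0001, 0.0002]]
[0, 0, 18] [315.5  40.6]
[0, 0, 0] [315.5  48.9]
[0, 27.5, 18] [239.5  40.7]
[0, -27.5, 18] [391.4  40.6]
[-45, 0, 0] [315.6 161.7]
obs lips mid [319.65151515  46.62121212] bottom mid [319.1969697   56.01515152] tile front mid [313.74242424  76.92424242]
0 [88, 0] [315.7  72.7]
0 [88, 32] [408.5  72.7]
0 [88, -32] [222.9  72.7]
0.8 [88, 0] [315.7  73. ]
0.8 [88, 32] [408.  73.]
0.8 [88, -32] [223.4  73. ]
1.7 [88, 0] [315.7  73.3]
1.7 [88, 32] [407.4  73.3]
1.7 [88, -32] [224.   73.3]
2.5 [88, 0] [315.7  73.5]
2.5 [88, 32] [407.   73.5]
2.5 [88, -32] [224.5  73.5]
obs tile corners [223.89393939  76.92424242] [403.59090909  76.92424242]
lip edges on z= 18 [array([-1.99, 25.01, 18.  ]), array([ -1.99, -28.05,  18.  ]), array([-1.99, 36.79, 18.  ]), array([ -1.99, -39.94,  18.  ])]
lip edges on z= 14.5 [array([-1.43, 25.55, 14.5 ]), array([ -1.44, -28.65,  14.5 ]), array([-1.43, 37.58, 14.5 ]), array([ -1.44, -40.79,  14.5 ])]
bottom edges z=-1.5? [array([-2.65, 17.98,  0.  ]), array([ -2.65, -20.97,   0.  ]), array([-2.23, 18.28, -3.  ]), array([ -2.23, -21.31,  -3.  ])]
tile z 26 [array([-13.06,  32.23,  26.  ]), array([-13.07, -31.02,  26.  ])]
tile z 27 [array([-13.16,  32.02,  27.  ]), array([-13.16, -30.82,  27.  ])]
tile z 28 [array([-13.25,  31.81,  28.  ]), array([-13.26, -30.62,  28.  ])]
tile z 29 [array([-13.35,  31.61,  29.  ]), array([-13.35, -30.42,  29.  ])]
```

```bash
python3 -m crank '13 0 2.1 0 0 0 -1; 13 0 2.1 0 0 0 -1; 13 0 2.1 0 0 0 -1; 13 0 2.1 0 0 0 -1'
python3 - <<'E'
from track import *
p,R=app([13,0,2.1],[0,0,0])
from station import *
import pickle
s=sense(); print(R.T@(s['ee_pos']-p),R.T@s['force'],s['grip_width'])
ci=camera_info('wrist'); im=read_camera('wrist'); cv2.imwrite('pics/w6.png',im[:,:,::-1]); pickle.dump(ci,open('w6.pkl','wb'))
cv2.imwrite('pics/w6c.png',cv2.resize(im[0:130,200:440,::-1],None,fx=3.3,fy=3.3,interpolation=cv2.INTER_CUBIC))
im=read_camera('side'); cv2.imwrite('pics/s6.png',im[:,:,::-1]);cv2.imwrite('pics/s6c.png',cv2.resize(im[150:300,190:350,::-1],None,fx=4,fy=4,interpolation=cv2.INTER_CUBIC))
E
```

```text
t: 6.4
ee_pos: [663.8, -129.4, 107.4]
tcp_rot: [-0.446, 1.073, 0.697]
force: [-0.2, -0.1, -1.2]
grip_width: 63.5
[ 0.58512054 -0.02767877 -0.14614957] [ 0.98783327  0.09339473 -0.68506655] 63.48372392710315
```

View pics/w6c.png

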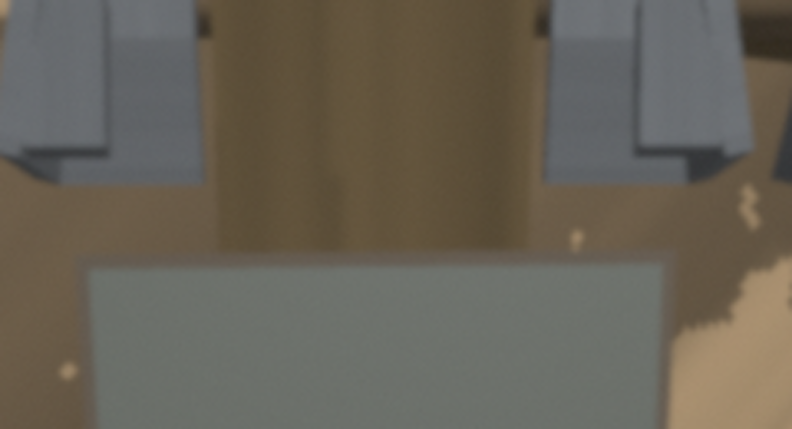

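View pics/s6c.png

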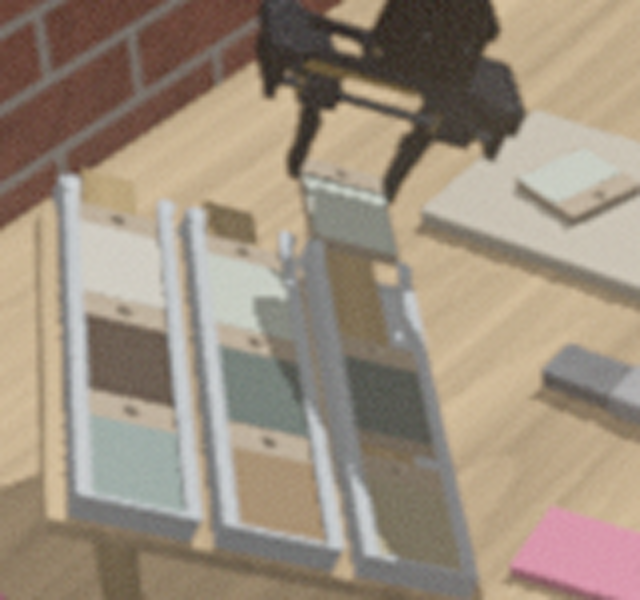

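```bash
python3 -m crank '2 0 -0.4 0 0 0 -1; 3 0 -0.4 0 0 0 -1; 3 0 -0.4 0 0 0 -1'; python3 -m crank '1 0 0 0 0 0 -1; 1 0 0 0 0 0 -1';python3 -m crank '1 0 0 0 0 0 -1; 1 0 0 0 0 0 -1'
```

```text
t: 6.8
ee_pos: [664.3, -128.9, 104.4]
tcp_rot: [-0.446, 1.073, 0.697]
force: [0.2, -0.6, -1.4]
grip_width: 63.1
t: 7.0
ee_pos: [664.7, -128.6, 103.6]
tcp_rot: [-0.446, 1.073, 0.697]
force: [-0.4, -0.1, -1.2]
grip_width: 63.1
t: 7.2
ee_pos: [665.0, -128.3, 102.6]
tcp_rot: [-0.446, 1.073, 0.697]
force: [0.4, 0.4, -1.0]
grip_width: 63.2
```

```bash
python3 -m crank '1 0 0 0 0 0 -1; 1 0 0 0 0 0 -1; 1 0 0 0 0 0 -1'; python3 - <<'E'
from track import *
p,R=app([3,0,-.4],[0,0,0]);p,R=app([3,0,0],[0,0,0])
from station import *
s=sense(); print(R.T@(s['ee_pos']-p),R.T@s['force'],s['grip_width'])
d=json.load(open('chan.json')); O=np.array(d['o']); C=chanR(d['yaw']); print((p-O)@C)
im=read_camera('wrist');cv2.imwrite('pics/w7c.png',cv2.resize(im[0:130,200:440,::-1],None,fx=3.3,fy=3.3,interpolation=cv2.INTER_CUBIC))
E
```

```text
t: 7.5
ee_pos: [665.3, -128.1, 101.9]
tcp_rot: [-0.446, 1.073, 0.697]
force: [0.3, -1.4, -0.9]
grip_width: 63.0
[ 0.38511165 -0.18148835 -0.29385517] [ 0.43777636 -1.2333938  -1.08169773] 63.0278353131791
[-99.9664015   -1.7823189    0.73285969]
```

View pics/w7c.png

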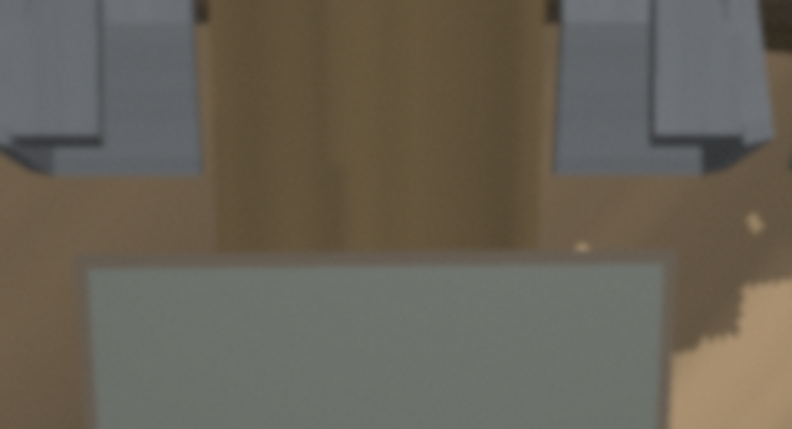

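```bash
python3 -m crank '1 0 0 0 0 0 -1; 1 0 0 0 0 0 -1; 1 0 0 0 0 0 -1'; python3 -m crank '1 0 0 0 0 0 -1; 1 0 0 0 0 0 -1; 1 0 0 0 0 0 -1'
```

```text
t: 7.85
ee_pos: [665.7, -127.9, 101.1]
tcp_rot: [-0.446, 1.073, 0.697]
force: [0.4, -1.0, 0.5]
grip_width: 63.3
t: 8.15
ee_pos: [666.0, -127.7, 100.2]
tcp_rot: [-0.446, 1.073, 0.696]
force: [-1.3, -0.9, 2.3]
grip_width: 63.0
```

```bash
python3 -m crank '-1.8 0 0 0 0 0 -1; -1.8 0 0 0 0 0 -1; -1.8 0 0 0 0 0 -1'; python3 - <<'E'
from track import *
p,R=app([.2,0,0],[0,0,0])
from station import *
s=sense(); print(R.T@(s['ee_pos']-p),R.T@s['force'],s['grip_width'])
d=json.load(open('chan.json')); O=np.array(d['o']); C=chanR(d['yaw']); print((p-O)@C)
E
python3 -m crank '0 3 0 0 0 0 -1; 0 6 0 0 0 0 -1; 0 9 0 0 0 0 -1; 0 12 0 0 0 0 -1; 0 12 0 0 0 0 -1'
```

```text
t: 8.45
ee_pos: [665.3, -128.0, 101.6]
tcp_rot: [-0.446, 1.073, 0.697]
force: [0.2, -1.1, 0.8]
grip_width: 63.5
[ 0.48680454 -0.10585035 -0.30616118] [-0.97175743 -0.96145074 -0.27141657] 63.49711331915825
[-99.96640741  -1.78232208   0.53285969]
t: 8.95
ee_pos: [656.4, -118.9, 101.6]
tcp_rot: [-0.446, 1.073, 0.698]
force: [-0.8, -0.2, -0.1]
grip_width: 63.5
```

```bash
python3 -m crank '0 2 0 0 0 0 -1; 0 4 0 0 0 0 -1; 0 6 0 0 0 0 -1; 0 8 0 0 0 0 -1; 0 8 0 0 0 0 -1'; python3 -c "
from track import *
app([0,20,0],[0,0,0])
from station import *
im=read_camera('wrist');cv2.imwrite('pics/w8.png',im[:,:,::-1])"
```

```text
t: 9.45
ee_pos: [651.0, -113.6, 101.6]
tcp_rot: [-0.446, 1.073, 0.697]
force: [-0.5, 0.9, 0.5]
grip_width: 63.4
```

View pics/w8.png

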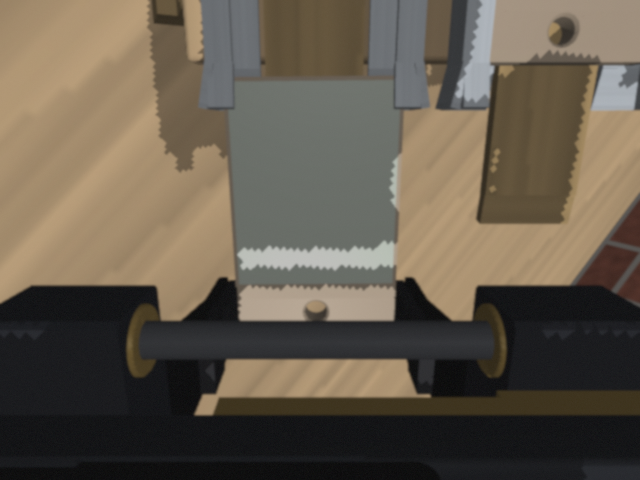

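```bash
python3 -m crank '0 4 0 0 0 0 -1; 0 8 0 0 0 0 -1; 0 12 0 0 0 0 -1; 0 16 0 0 0 0 -1; 0 16 0 0 0 0 -1'; python3 -m crank '0 5 0 0 0 0 -1; 0 10 0 0 0 0 -1; 0 15 0 0 0 0 -1; 0 20 0 0 0 0 -1; 0 20 0 0 0 0 -1'
```

```text
t: 10.0
ee_pos: [639.3, -101.8, 101.6]
tcp_rot: [-0.446, 1.073, 0.698]
force: [-1.5, -0.4, 1.1]
grip_width: 63.7
t: 10.5
ee_pos: [625.1, -87.7, 101.7]
tcp_rot: [-0.446, 1.073, 0.698]
force: [-3.1, 0.1, 4.4]
grip_width: 63.5
```

```bash
python3 -m crank '-0.5 2 0 0 0 0 -1; -0.6 5 0 0 0 0 -1; -0.6 9 0 0 0 0 -1; -0.6 12 0 0 0 0 -1; -0.6 12 0 0 0 0 -1'; python3 -c "
from track import *
p,R=app([-.6,48,0],[0,0,0])
from station import *
s=sense(); print(R.T@(s['ee_pos']-p),R.T@s['force'])
im=read_camera('wrist');cv2.imwrite('pics/w9.png',im[:,:,::-1])"
```

```text
t: 11.0
ee_pos: [616.6, -79.5, 102.0]
tcp_rot: [-0.446, 1.073, 0.698]
force: [0.1, -0.2, -0.2]
grip_width: 63.5
[ 0.68687698  0.63705124 -0.34577825] [ 0.2049412  -0.20994511 -0.14729806]
```

View pics/w9.png

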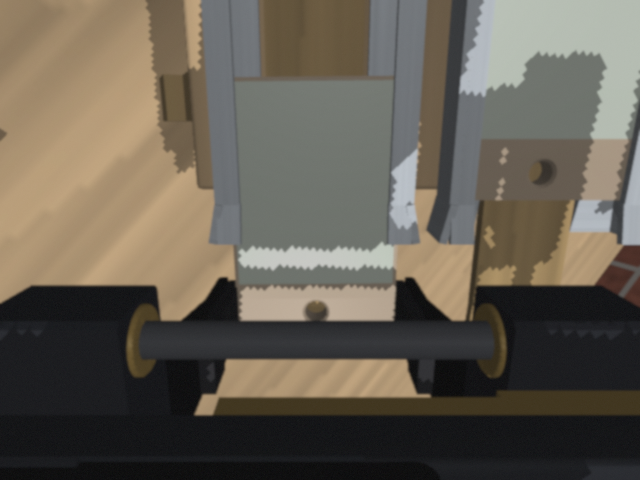

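```bash
python3 -m crank '0 4 0 0 0 0 -1; 0 8 0 0 0 0 -1; 0 10 0 0 0 0 -1; 0 10 0 0 0 0 -1; 0 10 0 0 0 0 0.75; 0 10 0 0 0 0 0.75; 0 10 0 0 0 0 0.75; 0 10 0 0 0 0 0.75; 0 10 0 0 0 0 0.75'; python3 -c "
from track import *
p,R=app([0,10,0],[0,0,0])
from station import *
s=sense(); print(R.T@(s['ee_pos']-p),R.T@s['force'],s['grip_width'])
im=read_camera('wrist');cv2.imwrite('pics/w10.png',im[:,:,::-1])"
```

```text
t: 11.95
ee_pos: [610.1, -73.1, 102.2]
tcp_rot: [-0.446, 1.073, 0.697]
force: [-0.1, 1.2, -0.6]
grip_width: 76.0
[ 0.48562513 -0.23043201 -0.28755639] [0.83904353 0.93190757 0.41855325] 76.00285194852302
```

View pics/w10.png

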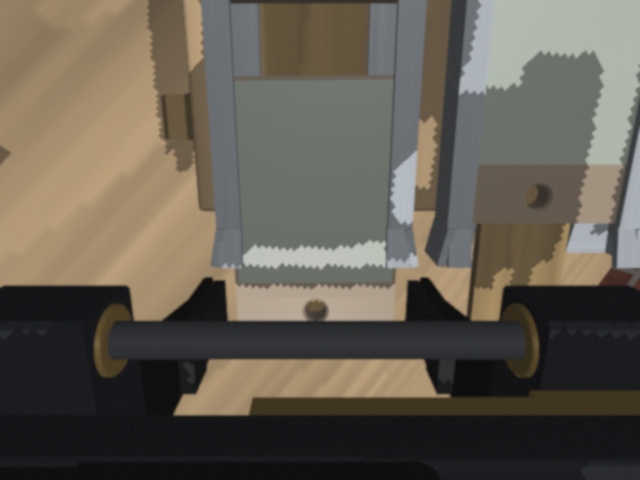

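```bash
python3 -m crank '-25 0 0 0 0 0 0.75; -50 0 0 0 0 0 0.75; -50 -15 0 0 0 0 -1; -50 -30 0 0 0 0 -1; -50 -32 0 0 0 0 -1; -50 -32 0 0 0 0 -1; -50 -32 0 0 0 0 -1; -50 -32 0 0 0 0 -1; -50 -32 0 0 0 0 -1; -50 -32 0 0 0 0 -1; -50 -32 0 0 0 0 -1; -50 -32 0 0 0 0 -1' 20; python3 -c "
from track import *
p,R=app([-50,-32,0],[0,0,0])
from station import *
s=sense(); print(R.T@(s['ee_pos']-p),R.T@s['force'],s['grip_width'])
im=read_camera('wrist');cv2.imwrite('pics/w11.png',im[:,:,::-1])
im=read_camera('side');cv2.imwrite('pics/s11.png',cv2.resize(im[150:300,190:350,::-1],None,fx=4,fy=4,interpolation=cv2.INTER_CUBIC))"
```

```text
t: 13.2
ee_pos: [617.6, -110.5, 147.5]
tcp_rot: [-0.446, 1.073, 0.697]
force: [-0.2, -0.6, 0.5]
grip_width: 4.8
[ 0.43207021 -0.0395731  -0.27462177] [-0.66192273 -0.3098247  -0.30725597] 4.76478282941149
```

View pics/w11.png

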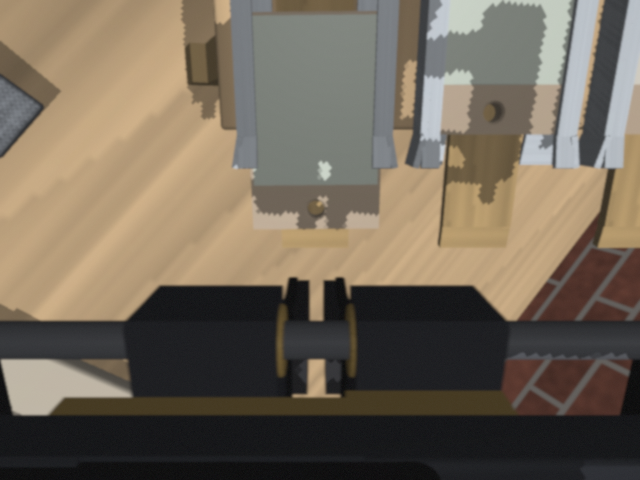

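View pics/s11.png

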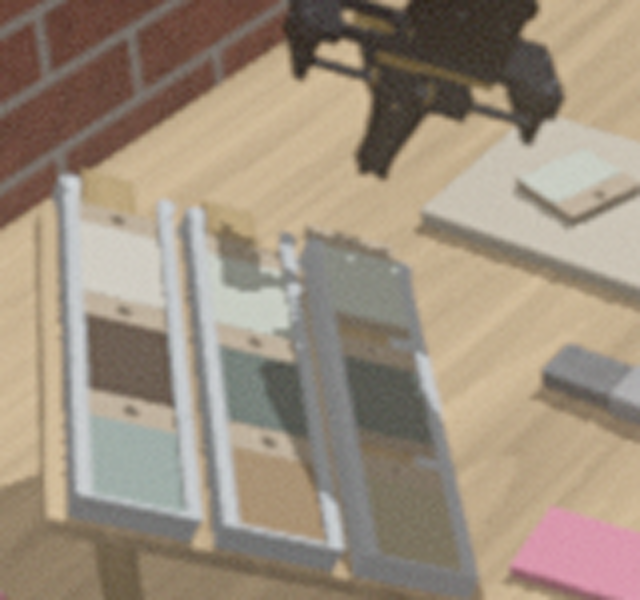

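```bash
python3 -m crank '25 0 0 0 0 0 -1; 45 0 0 0 0 0 -1; 49 0 0 0 0 0 -1; 49 0 0 0 0 0 -1; 49 0 0 0 0 0 -1'; python3 -m crank '0 5 0 0 0 0 -1; 0 8 0 0 0 0 -1; 0 11 0 0 0 0 -1; 0 14 0 0 0 0 -1; 0 17 0 0 0 0 -1; 0 20 0 0 0 0 -1; 0 20 0 0 0 0 -1'; python3 -c "
from track import *
p,R=app([49,20,0],[0,0,0])
from station import *
s=sense(); print(R.T@(s['ee_pos']-p),R.T@s['force'],s['grip_width'])
im=read_camera('wrist');cv2.imwrite('pics/w12.png',im[:,:,::-1])"
```

```text
t: 13.8
ee_pos: [632.7, -96.4, 103.9]
tcp_rot: [-0.446, 1.073, 0.696]
force: [-0.4, -0.0, -0.0]
grip_width: 0.4
t: 14.5
ee_pos: [617.9, -81.5, 103.1]
tcp_rot: [-0.446, 1.073, 0.697]
force: [0.6, -0.5, 0.5]
grip_width: 0.2
[ 0.46098778  0.26502452 -0.28876332] [-0.43963059 -0.74524167  0.29206472] 0.19864428704076323
```

View pics/w12.png

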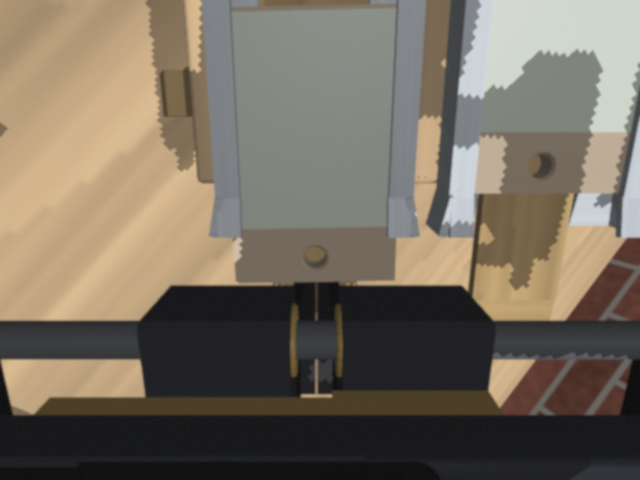

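```bash
python3 -m crank '0 3 0 0 0 0 -1; 0 6 0 0 0 0 -1; 0 9 0 0 0 0 -1; 0 12 0 0 0 0 -1; 0 15 0 0 0 0 -1; 0 18 0 0 0 0 -1; 0 18 0 0 0 0 -1'; python3 -m crank '0 2 0 0 0 0 -1; 0 4 0 0 0 0 -1; 0 6 0 0 0 0 -1; 0 8 0 0 0 0 -1; 0 8 0 0 0 0 -1';  python3 -c "
from track import *
p,R=app([0,26,0],[0,0,0])
from station import *
s=sense(); print(R.T@(s['ee_pos']-p),R.T@s['force'],s['grip_width'])
im=read_camera('wrist');cv2.imwrite('pics/w13.png',im[:,:,::-1])"
```

```text
t: 15.25
ee_pos: [605.1, -68.7, 103.0]
tcp_rot: [-0.446, 1.073, 0.697]
force: [1.1, 0.0, 0.2]
grip_width: 0.6
t: 15.75
ee_pos: [599.6, -63.1, 103.0]
tcp_rot: [-0.446, 1.073, 0.697]
force: [-0.2, 0.4, -1.0]
grip_width: 0.6
[ 0.5871711   0.26494297 -0.30597089] [ 0.92450374  0.4158862  -0.2926954 ] 0.6177469430380084
```

View pics/w13.png

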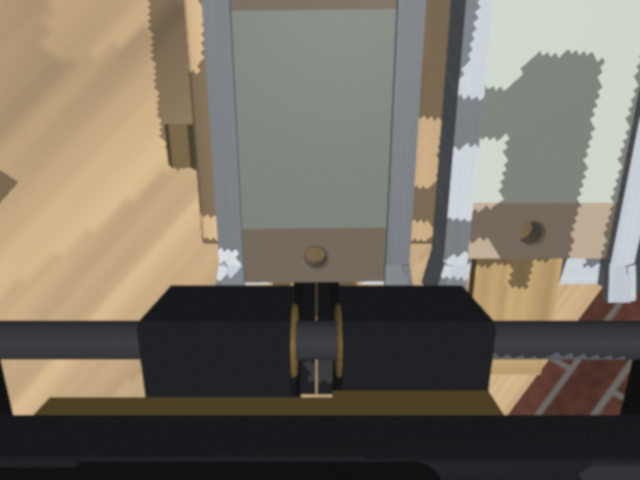

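```bash
python3 -m crank '0 2 0 0 0 0 -1; 0 4 0 0 0 0 -1; 0 6 0 0 0 0 -1; 0 7 0 0 0 0 -1; 0 7 0 0 0 0 -1'; python3 -m crank '0 0.8 0 0 0 0 -1; 0 1.6 0 0 0 0 -1; 0 1.6 0 0 0 0 -1'; python3 -m crank '0 0.8 0 0 0 0 -1; 0 0.8 0 0 0 0 -1; 0 0.8 0 0 0 0 -1'; python3 -c "
from track import *
p,R=app([0,9.4,0],[0,0,0])
from station import *
s=sense(); print(R.T@(s['ee_pos']-p),R.T@s['force'],s['grip_width'])"
```

```text
t: 16.3
ee_pos: [594.7, -58.3, 103.0]
tcp_rot: [-0.446, 1.073, 0.697]
force: [1.2, -0.3, -0.1]
grip_width: 0.5
t: 16.6
ee_pos: [593.7, -57.3, 103.0]
tcp_rot: [-0.446, 1.073, 0.697]
force: [0.6, -0.3, -0.8]
grip_width: 0.7
t: 16.9
ee_pos: [593.1, -56.8, 103.0]
tcp_rot: [-0.446, 1.073, 0.697]
force: [0.4, -1.5, -0.1]
grip_width: 0.2
[ 0.54736271 -0.09951131 -0.35469692] [-0.18078869 -1.34944308 -0.70454656] 0.20509510215089818
```

Close to the end now (about 2 mm expected); small steps watching the force.

```bash
python3 -m crank '0 0.7 0 0 0 0 -1; 0 0.7 0 0 0 0 -1; 0 0.7 0 0 0 0 -1'; python3 -m crank '0 0.7 0 0 0 0 -1; 0 0.7 0 0 0 0 -1; 0 0.7 0 0 0 0 -1';  python3 -m crank '0 0.7 0 0 0 0 -1; 0 0.7 0 0 0 0 -1; 0 0.7 0 0 0 0 -1'; python3 -c "
from track import *
p,R=app([0,2.1,0],[0,0,0])
from station import *
s=sense(); print(R.T@(s['ee_pos']-p),R.T@s['force'],s['grip_width'])"
```

```text
t: 17.2
ee_pos: [592.7, -56.3, 103.0]
tcp_rot: [-0.446, 1.073, 0.697]
force: [0.6, -0.8, -0.4]
grip_width: 0.4
t: 17.5
ee_pos: [592.5, -56.2, 103.2]
tcp_rot: [-0.446, 1.073, 0.696]
force: [1.8, -3.5, -0.6]
grip_width: 0.4
t: 17.8
ee_pos: [592.3, -56.3, 103.3]
tcp_rot: [-0.446, 1.072, 0.695]
force: [3.2, -4.9, -1.6]
grip_width: 0.6
[ 0.15492929 -1.25316966 -0.39120259] [ 0.94827727 -5.72087013 -1.74069105] 0.5593547066137412
```

```bash
python3 -m crank '0 0.8 0 0 0 0 -1; 0 1.5 0 0 0 0 -1; 0 1.5 0 0 0 0 -1; 0 1.5 0 0 0 0 -1'; python3 -c "
from track import *
p,R=app([0,1.5,0],[0,0,0])
from station import *
s=sense(); print(R.T@(s['ee_pos']-p),R.T@s['force'],s['grip_width'])
d=json.load(open('chan.json')); O=np.array(d['o']); C=chanR(d['yaw']); print((s['ee_pos']-O)@C)
im=read_camera('wrist');cv2.imwrite('pics/w14.png',im[:,:,::-1])"
```

```text
t: 18.2
ee_pos: [592.1, -56.3, 103.8]
tcp_rot: [-0.447, 1.071, 0.693]
force: [5.6, -6.7, -0.3]
grip_width: 0.2
[-0.33192493 -2.62601485 -0.43723754] [-0.08143871 -8.70263094 -0.7851437 ] 0.23684260273245522
[ 2.40765397 -1.34957918  2.46175487]
```

View pics/w14.png

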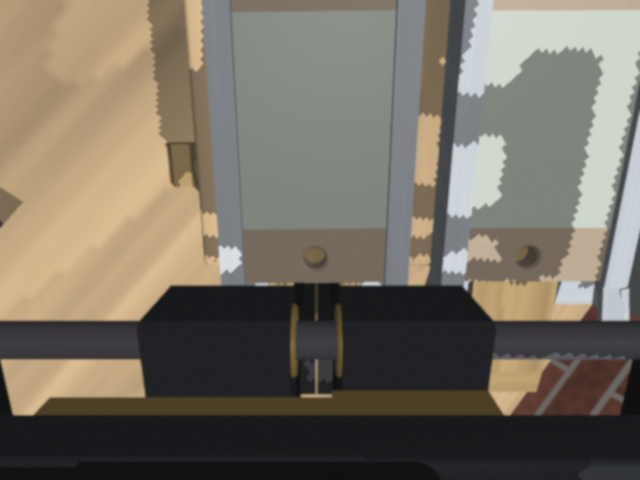

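```bash
python3 -m crank '0 -5 0 0 0 0 -1; 0 -12 0 0 0 0 -1; 0 -12 0 0 0 0 -1; -30 -12 0 0 0 0 -1; -70 -12 0 0 0 0 -1; -110 -5 0 0 0 0 -1; -120 30 0 0 0 0 -1; -120 30 0 0 0 0 -1; -120 30 0 0 0 0 -1; -120 30 0 0 0 0 -1'; python3 -c "
from track import *
p,R=app([-120,30,0],[0,0,0])
from station import *
import pickle
s=sense(); print(R.T@(s['ee_pos']-p),R.T@s['force'],s['grip_width'])
pickle.dump(camera_info('wrist'),open('w15.pkl','wb'))
im=read_camera('wrist');cv2.imwrite('pics/w15.png',im[:,:,::-1])
im=read_camera('side');cv2.imwrite('pics/s15.png',im[:,:,::-1]);cv2.imwrite('pics/s15c.png',cv2.resize(im[170:310,190:330,::-1],None,fx=4.2,fy=4.2,interpolation=cv2.INTER_CUBIC))"
```

```text
t: 19.25
ee_pos: [533.6, -68.8, 211.2]
tcp_rot: [-0.445, 1.073, 0.697]
force: [0.0, -1.0, 0.5]
grip_width: 0.3
[ 1.06888144 -0.05019432 -0.50235899] [-0.69768563 -0.72161734 -0.42621767] 0.3202067833390833
```

View pics/w15.png

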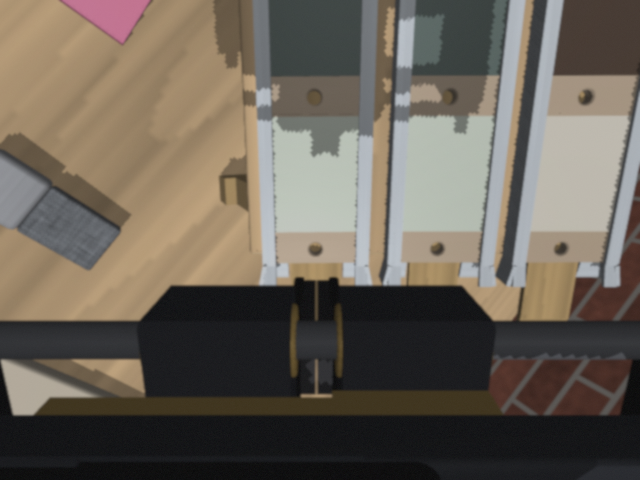

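View pics/s15c.png

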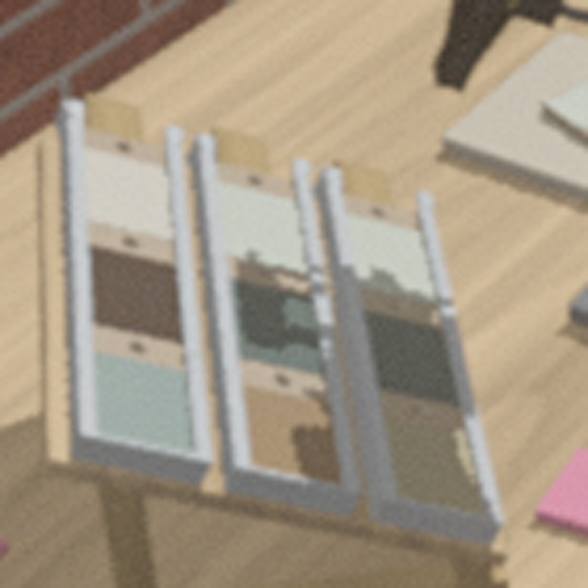

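```bash
python3 -m crank '0 40 0 0 0 0 -1; 0 80 0 0 0 0 -1; 0 110 0 0 0 0 -1; 0 110 0 0 0 0 -1; 0 110 0 0 0 0 -1'; python3 -c "
from track import *
p,R=app([0,110,0],[0,0,0])
from station import *
s=sense(); print(R.T@(s['ee_pos']-p))
im=read_camera('wrist');cv2.imwrite('pics/w16.png',im[:,:,::-1]);cv2.imwrite('pics/w16c.png',cv2.resize(im[0:290,230:430,::-1],None,fx=2.05,fy=2.05,interpolation=cv2.INTER_CUBIC))
im=read_camera('top');cv2.imwrite('pics/t16.png',im[:,:,::-1])"
```

```text
t: 19.85
ee_pos: [455.9, 9.0, 211.6]
tcp_rot: [-0.447, 1.073, 0.697]
force: [-0.0, -0.3, -0.1]
grip_width: 0.1
[ 0.7812962  -0.15880288 -0.30290222]
```

View pics/w16.png

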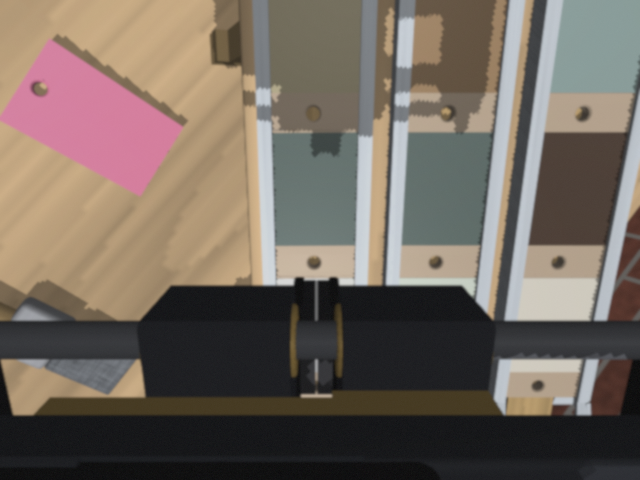

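View pics/w16c.png

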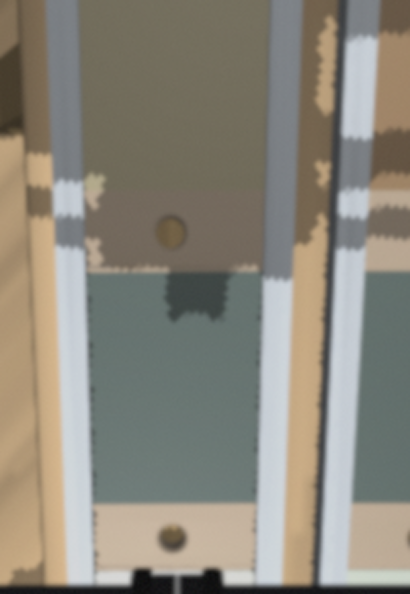

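View pics/t16.png

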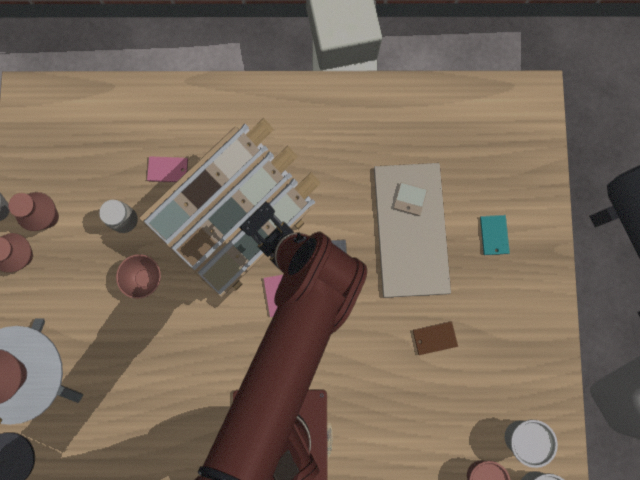

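```bash
python3 -c "
from station import *
print(sense()['t'],sense()['force']); print(finish_job())"
```

```text
19.95 [-0.1555089  -0.1480299  -0.25948754]
the job is handed in; nothing more can be done
None
```

The new tile is filed in the bottom row, glazed face out and hole end at the open end, and I have handed the job in at about 20 s of the 48 s allowed.

**What I did:** I gripped the tile near its hole end on the kiln shelf and lowered it until it touched the rest strip. I fed it about 70 mm into the rails, let go, and pushed it home with the closed fingertips. The new tile pushed the neighbour ahead of it until they stopped against the fixed tile; position stalled and the push force rose to about 9 N.

**Last checks:**
- The wrist pictures show no gap at either joint, and the holes line up within about 1 px with those of the two full upper rows.
- The last top picture shows the square tile, look-alike tiles, jar and bowl where they started. The arm partly hid the brush and one pink tile there, but both showed in the last wrist picture. I did not measure either position again.
- At hand-in the arm stood well clear of the board, reading under 0.5 N.

**Disagreements:** The board frame I fitted from the fixed cameras was 1.5–2.5 mm off what the wrist camera and the touch on the strip showed. I trusted the touch and wrist readings. Tile widths measured with the wrist camera also came out about 2% small, which is within the stated calibration error.

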